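# Tuck the drip plate under the splash flap and hold it down

## Task

Take the aluminium drip plate by its black grip and refit it on the blue drain board of the wet polishing unit: lay it flat on the board and slide its long edge opposite the grip in under the green splash flap, without lifting the flap, until the board's two screw holes lie well inside the plate's two slots. Finish still holding the plate, pressing it firmly flat on the board (about a kilo of push, without leaning hard on it) so that the thumbscrews can be put in, and leave the other things on the bench where they are.

Things in the scene. Friction and masses are not known exactly. Their poses are not given: they have to be found in the camera images.
- unit: Wet lap polishing unit, fixed on the bench. Origin on the bench straight below the middle of the green flap's lip; x points away from the robot into the pan, y left along the lip, z up. Steel pan 300 wide from x = 65 on: front wall 38 high, others 67. A brass arm 125 high with a spring clip holding a white stone stays beyond x = 200, a grey drive housing 95 high beyond x = 365.
- flap (a joint): Angle of the green splash flap, a stiff sheet 260 wide, 60 deep, 2 thick, sloping down to its lip; hinge along y at unit x = 60, height 38.5. 0 = down on its two rubber bumpers, where it rests; grows as the lip rises. Light (0.12 kg, no spring), falls back by itself. 0.04 rad is a lip raised about 2.5 mm.
- flap_lip (a point): Middle of the underside of the flap's hemmed lip (hem 4 thick), on the flap; down, it is 6 above the board's top, and the space under the flap gets higher towards the hinge. The bumpers, 10 in diameter, stand 122 left and right of the middle, just behind the lip.
- plate: Loose aluminium drip plate, 100 (x) by 180 (y) by 3 thick, about 0.2 kg, lying flat, grip up. Origin at the centre of its underside, z up, +x towards the edge that goes under the flap. Grip block: 12 thick (x), 56 long (y), centred at x = -30, top 33 above the underside. Fitted, its axes are parallel to the unit's and its origin lies at unit x = -20, y = 0, z = 20: 30 mm is under the flap.
- plate_grip (a point): Top centre of the plate's black grip block.
- plate_edge (a point): Middle of the plate's leading edge (plate x = +50), on the underside.
- slot_left (a point): Centre, at the underside, of the left slot through the plate (plate x = -10, y = +75); slot 26 long in x, 16 wide in y.
- slot_right (a point): Centre of the right slot (plate x = -10, y = -75), same size.
- hole_left (a point): Dark 7 mm screw hole in a round brass insert 15 in diameter, in the board's top (unit x = -30, y = +75, z = 20); flush, nothing stands out.
- hole_right (a point): The right screw hole (unit x = -30, y = -75, z = 20), same insert.
- board: Blue plastic drain board of the unit, same origin and axes as the unit. Its top is level, 20 above the bench, from x = -150 to +60, 260 wide. A steel gutter along its front edge reaches to x = -175 and is 18 high.
- bowl: Bystander: dark wooden bowl of black stones, 116 diameter, 68 high; origin at the centre of its underside. It stands on the other side of the unit from the plate.
- dish: Bystander: celadon sample dish, 110 diameter, 24 high, holding two brass thumbscrews.
- puck: Bystander: grey rubber polishing puck, 60 diameter, 24 high.
- key: Bystander: T-shaped lathe chuck key of blued steel, about 100 long, 100 across, 18 high.
- jar: Bystander: jar of polishing compound, 68 diameter, 75 high.

How it is judged:
By the outcome, as a careful person would: the job done as asked, in the order asked, and still so for the second after the job is handed in, while the arm keeps its last pose, push and grip.
It also fails if it takes over 42 s, if anything falls off the work surface, if the arm or the gripper's body presses on something with over 40 N, if the wrist force passes 120 N, or if a joint passes its speed limit or range.

## Robot

A 7-joint arm with a two-finger parallel gripper is mounted at the origin on the work surface. World frame = base frame: x ahead of the robot, y to its left, z up, the work surface at z = 0. Lengths are in m, angles in rad, forces in N, time in s.
With the tool pointing down it reaches from about 0.425 to 0.875 m from the base axis. Payload 4.7 kg.
Tool frame: the origin (TCP) lies on the centre line of the jaws, within the pads' length; the fingertips stand 14 mm ahead of it and the grasp point (between the pads) lies 5 mm behind it; z points along the fingers, y is the direction in which the jaws open and shut (so a half turn about z gives the same grasp; the last joint's range is limited). The gripper opens to 87 mm and grips with 3 to 60 N. Pads are 19 mm wide; open, the fingers measure 117 mm over their backs; the gripper's body (75 mm by 190 mm) begins 51 mm behind the grasp point.
Start: joints at [1.325, 0.321, -0.07, 1.45, 0.023, 1.371, -0.057], TCP at [0.167, -0.628, 0.237] pointing down, gripper open.
Joint ranges: [-2.86, 2.86], [-0.3, 2.09], [-1.38, 1.24], [0.06, 2.45], [-1.56, 4.7], [0.09, 2.05], [-2.69, 2.69]. Speed limits (rad/s): [2.57, 2.57, 3.14, 3.14, 3.14, 3.14, 3.14].

## Interface

Orientations are given as a rotation vector (axis times angle).
In Python, from bench import ctrl gives the robot as it stands. The module is installed in compiled form; this text tells all that it offers.
- The arm moves only by the tool step_arm, never from a script. Its argument "plan" is a list of rows, each a list of 3 entries, a list of its own where there are three numbers: the turn, a rotation vector about the tool's x, y, z in rad, then the shift along the tool's x, y, z in m, then the closure in counts, from 0 (fully open) to 255 (shut). In form: [[[rx, ry, rz], [x, y, z], hand], ...]. A call has exactly 10 rows; each row is the pose to reach, as a shift and turn from the pose commanded when the call began, along the tool's axes at that moment; what a row does not reach only later rows make up. A row lasts 1/8 s, in which the tool goes at most 62.5 mm and 10.7 degrees, less where a joint would pass 70% of its speed; a pose out of reach is approached as far as the arm can. A call with a gripper value outside its range is refused whole. The fingers move at their own pace and stop on an object; "squeeze" is the grip in N (left out, the last holds). Time passes only in rows, so rows that repeat a pose let the fingers close, or fill a call up. It gives the time, the measured TCP pose, the force and the opening at its end, in the units of the state.
- ctrl.get_state(): the state, without advancing time (a new reading comes with each control period).
- ctrl.get_image(name): name is "scene" or "top" or "wrist"; returns the picture (384x512x3 uint8, red, green, blue); there is no depth.
- ctrl.calibration(name): a dict with "fov_y" (degrees; the focal length in pixels is half the picture's height over the tangent of half this angle, whatever the lens; pixels are square), "cx", "cy" (the principal point, pixels), "rvec" (rotation vector, rad) and "tvec" (3), from world to camera coordinates, as OpenCV has them. Camera axes: x right, y down, z forward; pixel columns grow to the right and rows downward; lengths in m; the calibration is good to about 2 mm. A picture is of the moment at which its call begins: read the wrist's pose just before it. calibration takes no time and is no camera call; for the wrist camera it gives the pose at the moment of the call.
- ctrl.close_job(): hands the job in, once; it reports no verdict.
Trained networks look in the newest picture that a camera, given by its name, has taken for a name from the list of things; names that differ only in an ending like _2 or _b are one class to them, and where a whole thing is asked for, a point or a joint stands for the part that bears it (a point fixed in the world has none). Each returns a list of dicts, best first, with "score" (0 to 1); they miss things now and then, are a little off and sometimes report something else, mostly with a low value. They report only what shows in the picture. A call takes as long as a camera call.
- ctrl.cut_out(camera, label): "pixels" (384x512 bool, what is visible of it) and "rect" ([left, top, width, height] in pixels, round what is visible of it).
The state is a dict: "time": time; "joint_positions": joint angles; "qd": joint speeds; "joint_torque": joint torques, N m; "position": TCP position; "tool_rot": TCP orientation; "ft_force": force on the tool from outside, world axes, zero at the start; "torque": the same for the moment, N m; "grip_width": opening from 0.0 (shut) to 1.0 (fully open).
Only numpy, scipy, OpenCV 4.12 (cv2) and the standard library are available. Lean on these libraries where they do the work, as an engineer would, in place of code of your own. Each camera call takes 0.05 s, during which the arm holds its last target.

## Working session

There is one attempt and no reset: what is moved stays moved. The work goes in short steps, Python scripts to look and compute and a tool call to move; the robot and the scene stay as the last step left them, time stands still between calls to the robot, and variables do not carry over. Pictures are saved under pics/ and viewed, and the job is handed in when it is done.

Besides the shell and the picture viewer there is one more tool, called as name([rows], argument=value, ...), one row to a line, values as JSON. step_arm: Moves the arm, as the interface text tells. Its arguments: {"type":"object","properties":{"plan":{"type":"array"},"squeeze":{"type":"number"}},"required":["plan"]}

```bash
mkdir -p pics; cat > h.py <<'E'
import numpy as np, cv2
from bench import ctrl
def cal(n):
    c=ctrl.calibration(n); f=192/np.tan(np.radians(c['fov_y'])/2)
    K=np.array([[f,0,c['cx']],[0,f,c['cy']],[0,0,1]]); R=cv2.Rodrigues(np.array(c['rvec'],float))[0]
    return K,R,np.array(c['tvec'],float)
def unproj(C,px,z):
    K,R,t=C; o=-R.T@t; d=R.T@np.linalg.inv(K)@np.array([px[0],px[1],1.]); s=(z-o[2])/d[2]; return o+s*d
def proj(C,P):
    K,R,t=C; p=K@(R@np.asarray(P,float)+t); return p[:2]/p[2]
def save(im,n): cv2.imwrite('pics/'+n,cv2.cvtColor(im,cv2.COLOR_RGB2BGR))
E
python3 - <<'E'
from h import *
s=ctrl.get_state(); print({k:np.round(v,3) for k,v in s.items()})
for n in ['scene','top','wrist']:
    c=cal(n); im=ctrl.get_image(n); save(im,n+'0.png'); print(n,np.round(c[0][0,0]),np.round(-c[1].T@c[2],3), np.round(c[1][2],2))
    if n!='wrist':
        for l in ['plate','plate_grip','flap','board','bowl','dish','puck','key','jar']:
            r=ctrl.cut_out(n,l)
            print(l,[(round(x['score'],2),x['rect']) for x in r[:2]])
E
```

```text
{'time': np.float64(0.0), 'joint_positions': array([ 1.325,  0.322, -0.07 ,  1.452,  0.023,  1.371, -0.057]), 'qd': array([ 0.   , -0.001,  0.001, -0.   , -0.001,  0.   , -0.001]), 'joint_torque': array([ 0.0000e+00, -4.9129e+01, -4.0400e-01, -3.1252e+01, -6.4000e-02,
        4.4000e-02,  0.0000e+00]), 'position': array([ 0.167, -0.628,  0.235]), 'tool_rot': array([-3.113e+00, -4.070e-01,  1.000e-03]), 'ft_force': array([-0.6  ,  0.263, -0.648]), 'torque': array([-0.072, -0.051,  0.029]), 'grip_width': np.float64(0.999)}
scene 362.0 [1.14  0.695 0.821] [-0.52 -0.57 -0.64]
plate [(0.88, [195.1, 148.8, 43.7, 23.6]), (0.19, [175.8, 123.5, 24.4, 13.4])]
plate_grip [(0.58, [192.0, 143.6, 46.2, 26.0])]
flap [(0.96, [205.2, 188.9, 79.6, 43.5])]
board [(0.6, [225.4, 169.0, 89.2, 62.1]), (0.58, [418.0, 288.3, 37.3, 32.8])]
bowl [(0.77, [340.6, 222.4, 40.7, 38.5])]
dish [(0.7, [176.7, 122.8, 25.2, 13.6])]
puck [(0.96, [362.6, 310.3, 29.9, 25.1]), (0.6, [193.4, 143.2, 44.5, 28.0])]
key [(0.55, [418.3, 286.5, 36.1, 32.9])]
jar [(0.62, [191.3, 145.2, 47.3, 26.8]), (0.61, [159.7, 126.0, 15.0, 25.1])]
top 433.0 [ 0.289 -0.006  1.628] [ 0.15  0.   -0.99]
plate [(0.57, [315.9, 198.0, 54.6, 37.4])]
plate_grip [(0.69, [318.4, 200.6, 48.8, 39.5])]
flap [(0.88, [212.0, 165.4, 76.8, 33.2]), (0.58, [389.1, 212.1, 30.0, 29.0])]
board [(0.56, [216.5, 186.5, 82.2, 59.9])]
bowl [(0.97, [138.9, 206.6, 38.6, 32.5])]
dish [(0.65, [390.7, 209.3, 27.3, 30.5])]
puck [(0.75, [107.1, 174.7, 13.2, 15.4])]
key [(0.45, [84.4, 205.1, 22.4, 27.9])]
jar [(0.73, [378.9, 178.4, 26.6, 22.4])]
wrist 307.0 [ 0.236 -0.611  0.385] [-0.25 -0.07 -0.96]
```

```bash
python3 - <<'E'
import cv2
for n,(x,y,w,h) in {'top':(70,120,360,160),'scene':(130,90,340,260)}.items():
    im=cv2.imread(f'pics/{n}0.png')[y:y+h,x:x+w]
    k=min(800/w,600/h); cv2.imwrite(f'pics/{n}0c.png',cv2.resize(im,None,fx=k,fy=k,interpolation=cv2.INTER_CUBIC)); print(k)
E
```

```text
2.2222222222222223
2.3076923076923075
```

View pics/wrist0.png

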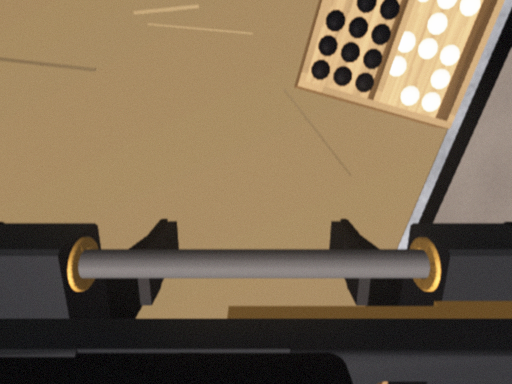

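```bash
sleep 1
```

```text
(no output)
```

View pics/top0c.png

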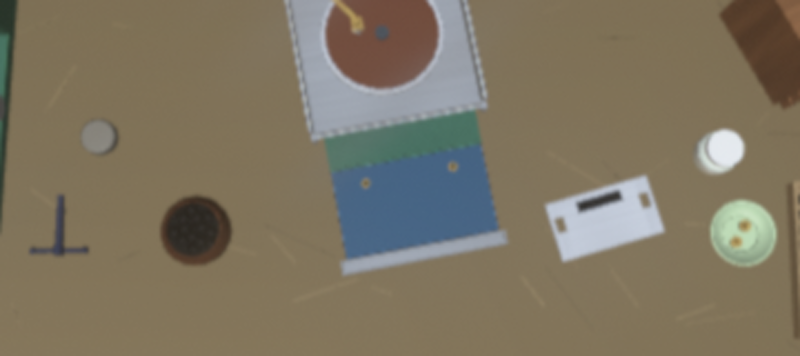

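View pics/scene0c.png

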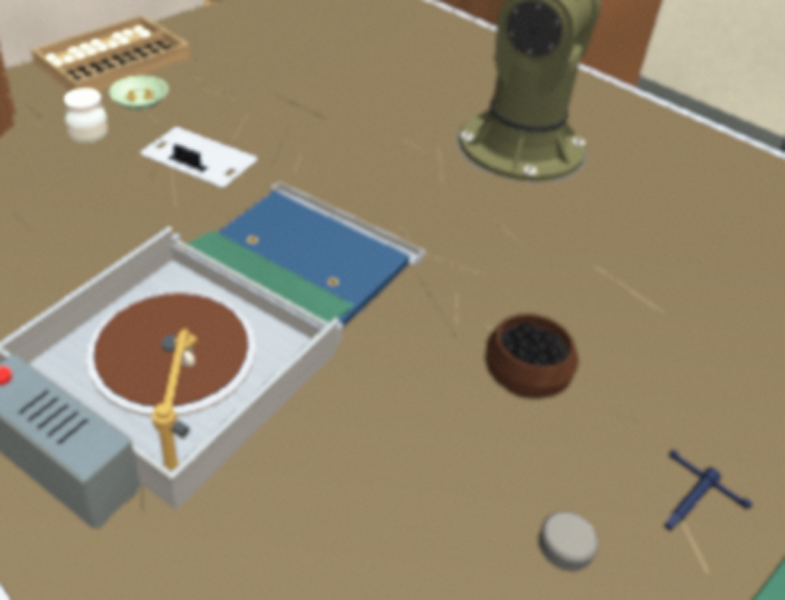

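```bash
python3 - <<'E'
from h import *
C=cal('top'); k=800/360
u=lambda x,y,z:unproj(C,(x/k+70,y/k+120),z)
h1=u(365.5,183.5,.02);h2=u(453,167,.02)
print('holes',h1.round(3),h2.round(3),np.linalg.norm(h1-h2))
d=(h1-h2)[:2];print('y-axis yaw',np.degrees(np.arctan2(d[1],d[0]))-90)
g=u(600,201,.033);print('grip',g.round(3),np.hypot(*g[:2]))
cs=[u(x,y,.003) for x,y in [(545,205),(647,177),(664,233),(563,262)]]
c=np.mean(cs,0);print('plate',c.round(3),[np.linalg.norm(cs[i]-cs[(i+1)%4]).round(3) for i in range(4)])
v=(cs[1]-cs[0]); print(np.degrees(np.arctan2(v[1],v[0]))) # plate +y or -y
s=ctrl.get_state(); R=cv2.Rodrigues(s['tool_rot'])[0]; print(R.round(3))
Cw=cal('wrist'); print('wrist R in tool',(Cw[1]@R).round(3), 'cam pos in tool',(R.T@(-Cw[1].T@Cw[2]-s['position'])).round(3))
# image positions
w=ctrl
E
```

```text
holes [0.52  0.065 0.02 ] [ 0.549 -0.083  0.02 ] 0.15048167636259577
y-axis yaw 11.30425146952446
grip [ 0.492 -0.328  0.033] 0.5911980155742413
plate [ 0.465 -0.341  0.003] [np.float64(0.182), np.float64(0.099), np.float64(0.179), np.float64(0.101)]
-74.1321199961634
[[ 0.966  0.257 -0.   ]
 [ 0.257 -0.966 -0.   ]
 [-0.     0.    -1.   ]]
wrist R in tool [[-0.     1.    -0.002]
 [-0.964 -0.001 -0.264]
 [-0.264  0.002  0.964]] cam pos in tool [ 0.071  0.001 -0.148]
```

step_arm([
  [[0,0,0.17],[0.043,-0.023,0],0],
  [[0,0,0.34],[0.087,-0.046,0],0],
  [[0,0,0.51],[0.13,-0.069,0],0],
  [[0,0,0.68],[0.174,-0.092,0.005],0],
  [[0,0,0.86],[0.217,-0.114,0.01],0],
  [[0,0,1.03],[0.261,-0.137,0.015],0],
  [[0,0,1.2],[0.304,-0.16,0.02],0],
  [[0,0,1.38],[0.348,-0.183,0.025],0],
  [[0,0,1.553],[0.391,-0.206,0.035],0],
  [[0,0,1.553],[0.391,-0.206,0.035],0],
])

```text
time: 2.3
position: [0.4952, -0.3234, 0.2007]
tool_rot: [-2.513, 1.881, 0.002]
ft_force: [-1.0, -0.9, 0.0]
grip_width: 0.998
```

```bash
python3 - <<'E'
from h import *
s=ctrl.get_state(); print({k:np.round(s[k],3) for k in ['time','joint_positions','position','ft_force']}); print(cv2.Rodrigues(s['tool_rot'])[0].round(3))
C=cal('wrist'); im=ctrl.get_image('wrist'); save(im,'w1.png'); import pickle; pickle.dump((C,s),open('w1.pkl','wb'))
for l in ['plate','plate_grip','slot_left']:
    print(l,[(round(x['score'],2),x['rect']) for x in ctrl.cut_out('wrist',l)[:2]])
E
```

```text
{'time': np.float64(2.3), 'joint_positions': array([ 0.713,  0.226, -0.206,  1.645,  0.045,  1.276, -2.357]), 'position': array([ 0.495, -0.323,  0.201]), 'ft_force': array([-1.03 , -0.88 ,  0.028])}
[[ 0.282 -0.96   0.   ]
 [-0.96  -0.282  0.003]
 [-0.003 -0.001 -1.   ]]
plate [(0.56, [233.1, 82.5, 96.1, 156.3])]
plate_grip [(0.71, [235.1, 78.9, 91.5, 158.0])]
slot_left [(0.68, [232.6, 78.3, 95.6, 162.0])]
```

View pics/w1.png

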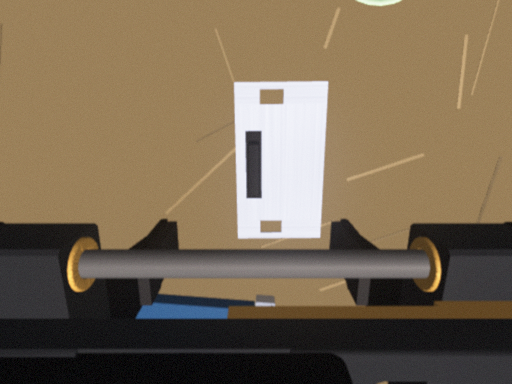

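```bash
python3 - <<'E'
from h import *
import pickle
C,s=pickle.load(open('w1.pkl','rb'))
im=cv2.imread('pics/w1.png'); g=cv2.cvtColor(im,cv2.COLOR_BGR2GRAY)
k=4; cr=cv2.resize(im[70:250,215:345],None,fx=3.3,fy=3.3,interpolation=cv2.INTER_CUBIC); cv2.imwrite('pics/w1c.png',cr)
m=((im.min(2)>150)*255).astype(np.uint8); m[:70]=0;m[245:]=0;m[:,:220]=0;m[:,340:]=0
m=cv2.morphologyEx(m,cv2.MORPH_OPEN,np.ones((3,3)))
# approximate quad
cn=max(cv2.findContours(m,0,2)[0],key=cv2.contourArea); h=cv2.convexHull(cn); q=cv2.approxPolyDP(h,6,True)[:,0]; print(q.tolist())
W=np.array([unproj(C,p,.003) for p in q.astype(float)]); print(W.round(4))
n=len(q); print([np.linalg.norm(W[i]-W[(i+1)%n]).round(4) for i in range(n)], [np.degrees(np.arctan2(*(W[(i+1)%n]-W[i])[[1,0]])).round(1) for i in range(n)]); print('c',W.mean(0))
b=((g<60)*255).astype(np.uint8); b[:120]=0;b[210:]=0;b[:,:236]=0;b[:,300:]=0
ys,xs=np.nonzero(b); print('grip px',xs.min(),xs.max(),ys.min(),ys.max(), xs.mean(),ys.mean())
# consistency: predicted grip top corners
c=W.mean(0)
for yaw in [195.9,197.]:
    a=np.radians(yaw); X=np.array([np.cos(a),np.sin(a),0]);Y=np.array([-X[1],X[0],0])
    for z in (.003,.033): print(yaw,z,[proj(C,[*(c-.03*X+dx*X+dy*Y)[:2],z]).round(1).tolist() for dx,dy in [(-.006,-.028),(.006,-.028),(.006,.028),(-.006,.028)]])
E
```

```text
[[327, 81], [320, 236], [238, 238], [234, 82]]
[[ 0.4472 -0.4407  0.003 ]
 [ 0.3944 -0.2703  0.003 ]
 [ 0.4895 -0.2397  0.003 ]
 [ 0.5419 -0.4119  0.003 ]]
[np.float64(0.1784), np.float64(0.0999), np.float64(0.18), np.float64(0.099)] [np.float64(107.2), np.float64(17.9), np.float64(-73.1), np.float64(-163.1)]
c [ 0.46828478 -0.34063952  0.003     ]
grip px 247 259 132 196 252.06451612903226 159.6029776674938
195.9 0.003 [[248.1, 188.0], [258.4, 188.0], [259.0, 139.6], [248.2, 139.5]]
195.9 0.033 [[247.6, 195.2], [258.8, 195.3], [259.4, 142.7], [247.7, 142.6]]
197.0 0.003 [[248.5, 188.5], [258.8, 188.4], [258.5, 140.0], [247.7, 140.2]]
197.0 0.033 [[248.1, 195.8], [259.3, 195.7], [258.9, 143.2], [247.2, 143.3]]
```

View pics/w1c.png

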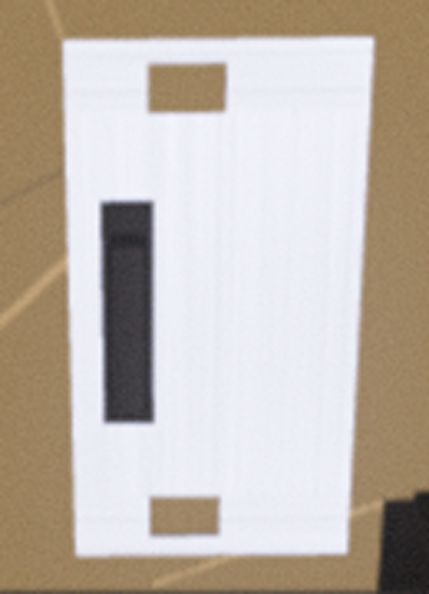

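```bash
python3 - <<'E'
from h import *
s=ctrl.get_state(); print({k:np.round(s[k],4) for k in ['time','position','qd']}); R=cv2.Rodrigues(s['tool_rot'])[0]
print(R.round(3), R.T@(np.array([.497,-.3318,.020])-s['position']), np.degrees(np.arctan2(R[1,0],R[0,0])))
E
```

```text
{'time': np.float64(2.5), 'position': array([ 0.491 , -0.3301,  0.2018]), 'qd': array([ 0.0092, -0.0019,  0.0041,  0.0002, -0.003 , -0.0015, -0.0072])}
[[ 0.273 -0.962 -0.   ]
 [-0.962 -0.273 -0.001]
 [ 0.001  0.001 -1.   ]] [ 0.00308003 -0.005426    0.18177118] -74.17691628251896
```

step_arm([
  [[0,0,-0.01],[0.001,-0.002,0.02],0],
  [[0,0,-0.024],[0.003,-0.005,0.04],0],
  [[0,0,-0.024],[0.003,-0.005,0.06],0],
  [[0,0,-0.024],[0.003,-0.005,0.075],0],
  [[0,0,-0.024],[0.003,-0.005,0.085],0],
  [[0,0,-0.024],[0.003,-0.005,0.09],0],
  [[0,0,-0.024],[0.003,-0.005,0.09],0],
  [[0,0,-0.024],[0.003,-0.005,0.09],0],
  [[0,0,-0.024],[0.003,-0.005,0.09],0],
  [[0,0,-0.024],[0.003,-0.005,0.09],0],
])

```text
time: 3.75
position: [0.4978, -0.3303, 0.112]
tool_rot: [2.53, -1.862, 0.001]
ft_force: [-0.3, -0.0, -0.7]
grip_width: 1.0
```

```bash
python3 - <<'E'
from h import *
s=ctrl.get_state(); C=cal('wrist'); im=ctrl.get_image('wrist'); save(im,'w2.png')
R=cv2.Rodrigues(s['tool_rot'])[0]
print({k:np.round(s[k],4) for k in ['time','position','qd']},np.degrees(np.arctan2(R[1,0],R[0,0])))
a=np.radians(197.2); X=np.array([np.cos(a),np.sin(a),0]);Y=np.array([-X[1],X[0],0])
o=im.copy()
c=np.array([.4683,-.3406,0])
for z,hx,hy,dx in [(.003,.05,.09,0),(.033,.006,.028,-.03)]:
    p=np.array([proj(C,[*(c+(dx+sx*hx)*X+sy*hy*Y)[:2],z]) for sx,sy in [(-1,-1),(1,-1),(1,1),(-1,1)]])
    cv2.polylines(o,[p.round().astype(int)],True,(255,0,0),1)
save(o,'w2o.png')
E
```

```text
{'time': np.float64(3.75), 'position': array([ 0.4978, -0.3303,  0.112 ]), 'qd': array([-0.0003,  0.0019,  0.0005,  0.0026, -0.0009,  0.0005, -0.0014])} -72.71458692842027
```

View pics/w2o.png

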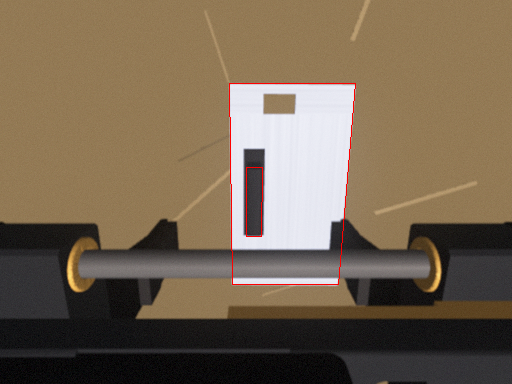

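step_arm([
  [[0,0,0],[0,0,0.03],0],
  [[0,0,0],[0,0,0.055],0],
  [[0,0,0],[0,0,0.075],0],
  [[0,0,0],[0,0,0.086],0],
  [[0,0,0],[0,0,0.0915],0],
  [[0,0,0],[0,0,0.0915],0],
  [[0,0,0],[0,0,0.0915],255],
  [[0,0,0],[0,0,0.0915],255],
  [[0,0,0],[0,0,0.0915],255],
  [[0,0,0],[0,0,0.0915],255],
], squeeze=45)

```text
time: 5.05
position: [0.4976, -0.3303, 0.0202]
tool_rot: [2.53, -1.862, 0.0]
ft_force: [-0.5, 0.8, -0.2]
grip_width: 0.631
```

```bash
python3 - <<'E'
from h import *
s=ctrl.get_state(); print({k:np.round(s[k],4) for k in ['time','position','ft_force','torque','grip_width','joint_positions']})
E
```

```text
{'time': np.float64(5.05), 'position': array([ 0.4976, -0.3303,  0.0202]), 'ft_force': array([-0.5155,  0.8151, -0.2135]), 'torque': array([ 0.1219,  0.0135, -0.011 ]), 'grip_width': np.float64(0.6306), 'joint_positions': array([ 0.7023,  0.413 , -0.1925,  1.7967,  0.0954,  0.9406, -2.3707])}
```

step_arm([
  [[0,0,0],[0,0,0],255],
  [[0,0,0],[0,0,0],255],
  [[0,0,0],[0,0,0],255],
  [[0,0,0],[0,0,0],255],
  [[0,0,0],[0,0,0],255],
  [[0,0,0],[0,0,0],255],
  [[0,0,0],[0,0,0],255],
  [[0,0,0],[0,0,0],255],
  [[0,0,0],[0,0,0],255],
  [[0,0,0],[0,0,0],255],
])

```text
time: 6.3
position: [0.4976, -0.3302, 0.0201]
tool_rot: [2.53, -1.862, 0.0]
ft_force: [-0.0, 0.3, -1.0]
grip_width: 0.139
```

step_arm([
  [[0,0,0],[0,0,-0.015],255],
  [[0,0,0],[0,0,-0.04],255],
  [[0,0,-0.1],[-0.005,0,-0.07],255],
  [[0,0,-0.25],[-0.02,-0.002,-0.09],255],
  [[0,0,-0.42],[-0.04,-0.005,-0.1],255],
  [[0,0,-0.59],[-0.06,-0.007,-0.1],255],
  [[0,0,-0.76],[-0.085,-0.01,-0.1],255],
  [[0,0,-0.93],[-0.11,-0.013,-0.1],255],
  [[0,0,-1.1],[-0.135,-0.016,-0.1],255],
  [[0,0,-1.25],[-0.155,-0.019,-0.1],255],
])

```text
time: 7.55
position: [0.4693, -0.1755, 0.1208]
tool_rot: [3.141, -0.021, 0.0]
ft_force: [0.5, 0.3, -2.4]
grip_width: 0.136
```

```bash
python3 - <<'E'
from h import *
ctrl.get_image('scene')
s=ctrl.get_state(); print({k:np.round(s[k],4) for k in ['time','position','ft_force','grip_width','joint_positions','qd']});R=cv2.Rodrigues(s['tool_rot'])[0]
print(R.round(3),np.degrees(np.arctan2(R[1,0],R[0,0])), R.T@(np.array([.442,-.026,.1])-s['position']))
E
```

```text
{'time': np.float64(7.6), 'position': array([ 0.4692, -0.1724,  0.1207]), 'ft_force': array([-0.4027,  3.51  , -1.4128]), 'grip_width': np.float64(0.1394), 'joint_positions': array([ 0.7226,  0.1212, -0.4464,  1.9442,  0.0578,  1.0896, -1.3249]), 'qd': array([-0.0006,  0.0246,  0.018 , -0.0241,  0.0059, -0.0071, -0.1964])}
[[ 1.    -0.006 -0.001]
 [-0.006 -1.     0.001]
 [-0.001 -0.001 -1.   ]] -0.3607710856768478 [-0.02808172 -0.14621623  0.02093515]
```

step_arm([
  [[0,0,-0.18],[-0.003,-0.015,0],255],
  [[0,0,-0.36],[-0.006,-0.03,0],255],
  [[0,0,-0.54],[-0.009,-0.048,0],255],
  [[0,0,-0.72],[-0.012,-0.066,0.003],255],
  [[0,0,-0.9],[-0.015,-0.084,0.006],255],
  [[0,0,-1.08],[-0.019,-0.1,0.01],255],
  [[0,0,-1.26],[-0.022,-0.116,0.013],255],
  [[0,0,-1.44],[-0.025,-0.13,0.016],255],
  [[0,0,-1.62],[-0.028,-0.142,0.02],255],
  [[0,0,-1.787],[-0.03,-0.15,0.02],255],
])

```text
time: 8.85
position: [0.4423, -0.026, 0.1004]
tool_rot: [1.988, 2.432, -0.001]
ft_force: [-0.2, 0.2, -0.7]
grip_width: 0.13
```

```bash
python3 - <<'E'
from h import *
ctrl.get_image('top');ctrl.get_image('top');ctrl.get_image('top')
im=ctrl.get_image('scene'); save(im,'s3.png')
im=ctrl.get_image('top'); save(im,'t3.png')
s=ctrl.get_state();C=cal('wrist'); im=ctrl.get_image('wrist'); save(im,'w3.png'); import pickle; pickle.dump((C,s),open('w3.pkl','wb'))
print({k:np.round(s[k],4) for k in ['time','position','ft_force','grip_width','joint_positions','qd']});R=cv2.Rodrigues(s['tool_rot'])[0]
print(R.round(3),np.degrees(np.arctan2(R[1,0],R[0,0])))
im=cv2.imread('pics/t3.png')[120:280,160:340]; cv2.imwrite('pics/t3c.png',cv2.resize(im,None,fx=3.5,fy=3.5,interpolation=cv2.INTER_CUBIC))
im=cv2.imread('pics/s3.png')[120:280,160:360]; cv2.imwrite('pics/s3c.png',cv2.resize(im,None,fx=3.5,fy=3.5,interpolation=cv2.INTER_CUBIC))
E
```

```text
{'time': np.float64(9.1), 'position': array([ 0.4428, -0.0268,  0.1004]), 'ft_force': array([-0.172 ,  1.4422, -2.4814]), 'grip_width': np.float64(0.1297), 'joint_positions': array([ 0.6489,  0.0289, -0.6501,  2.0833,  0.0211,  1.0348,  0.1809]), 'qd': array([ 0.003 ,  0.0027,  0.0036,  0.0001,  0.0007, -0.0004,  0.0142])}
[[-0.192  0.981  0.001]
 [ 0.981  0.192 -0.001]
 [-0.001  0.    -1.   ]] 101.04172452601914
```

View pics/w3.png

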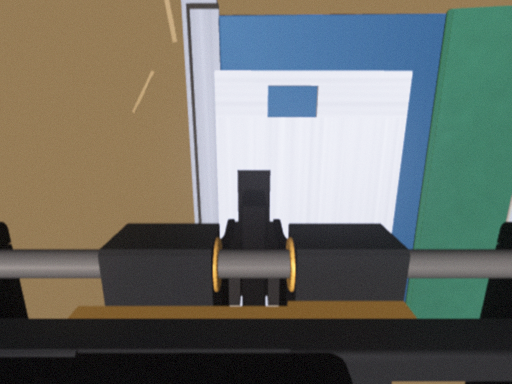

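View pics/t3c.png

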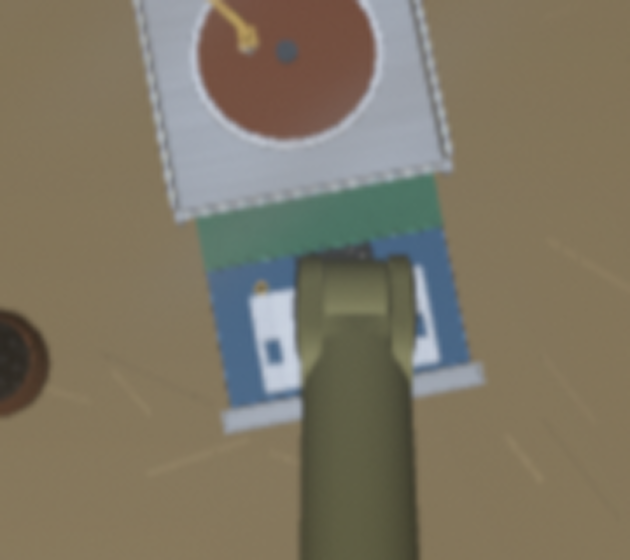

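View pics/s3c.png

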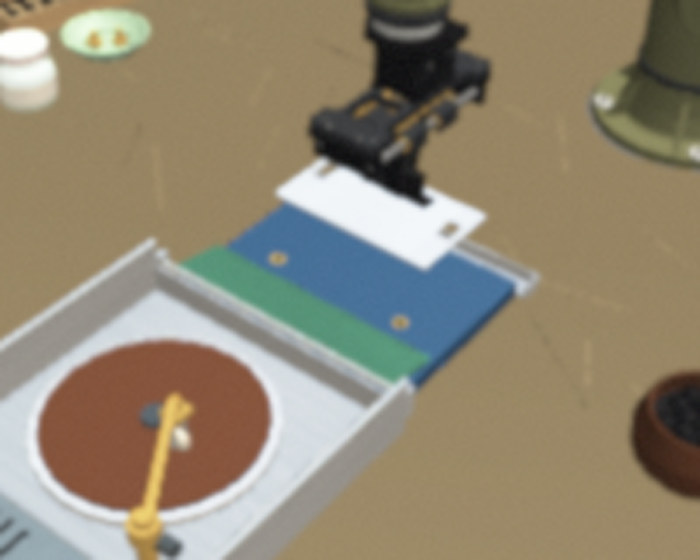

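```bash
python3 - <<'E'
from h import *
import pickle
C,s=pickle.load(open('w3.pkl','rb'))
im=cv2.imread('pics/w3.png').astype(int); B,G,Rr=[im[...,i] for i in range(3)]
blue=(B-Rr>40)&(B>G+15)
def fit(P):
    P=np.array(P); d=P-P.mean(0); v=np.linalg.svd(d)[2][0]; 
    res=d@np.array([-v[1],v[0]]); return P.mean(0),v,res.std()
# left edge of board: first blue row per column
P=[]
for c in range(240,430,5):
    r=np.nonzero(blue[:60,c])[0]
    if len(r): P.append(unproj(C,(c+.0,r[0]),.02)[:2])
m,v,e=fit(P); v=v*np.sign(v[0]); print('board left edge',m.round(4),v.round(4),np.degrees(np.arctan2(v[1],v[0])).round(2),e)
# lip: last blue col per row to green
for z in (.026,.030):
    Q=[];px=[]
    for r in range(25,225,5):
        c=np.nonzero(blue[r,380:470])[0]
        if len(c): px.append((380+c[-1]+1,r)); Q.append(unproj(C,px[-1],z)[:2])
    m2,v2,e2=fit(Q); v2=v2*np.sign(v2[1]); print('lip',z,m2.round(4),np.degrees(np.arctan2(v2[1],v2[0])).round(2)-90,e2)
print(px[::8])
# plate edges in hand: white
wh=(im.min(2)>150)
a=[(r,np.nonzero(wh[r,205:425])[0]) for r in range(75,215,10)]
L=[unproj(C,(205+q[-1]+1,r),.083)[:2] for r,q in a if r<215]
m3,v3,e3=fit(L); v3*=np.sign(v3[1]); print('plate lead edge',m3,np.degrees(np.arctan2(v3[1],v3[0]))-90,e3)
T=[]
for c in range(225,405,10):
    r=np.nonzero(wh[50:100,c])[0]; T.append(unproj(C,(c,50+r[0]),.083)[:2])
m4,v4,e4=fit(T); v4*=np.sign(v4[0]); print('plate left edge',m4,np.degrees(np.arctan2(v4[1],v4[0])),e4)
t=s['position'][:2]
for yaw in (np.radians(11.0),):
    X=np.array([np.cos(yaw),np.sin(yaw)]);Y=np.array([-X[1],X[0]])
    print('plate lead edge ahead of TCP',(m3-t)@X,' left edge',(m4-t)@Y, '(expect .08,.09)')
    print('lip ahead of TCP',(m2-t)@X,'board left edge from TCP',(m-t)@Y)
    o=m2@X*X+((m@Y)-.130)*Y; print('unit origin',o)
# top camera holes
c=cal('top')
E
```

```text
board left edge [0.4688 0.11  ] [0.9804 0.1971] 11.37 0.0001803761546811673
lip 0.026 [0.5542 0.0533] 11.540000000000006 0.000204894244870879
lip 0.03 [0.552  0.0531] 11.540000000000006 0.00020120850306519747
[(np.int64(445), 25), (np.int64(439), 65), (np.int64(433), 105), (np.int64(428), 145), (np.int64(422), 185)]
plate lead edge [0.51092418 0.03986365] 11.287300251809853 0.000140841089617482
plate left edge [0.45301546 0.0650152 ] 10.85598530588192 0.00012455978742225454
plate lead edge ahead of TCP 0.07955869362790309  left edge 0.08814643516297792 (expect .08,.09)
lip ahead of TCP 0.12239821273709502 board left edge from TCP 0.12923792049105545
unit origin [ 0.56312185 -0.00415487]
```

step_arm([
  [[0,0,-0.007],[0.001,0.005,0.01],255],
  [[0,0,-0.007],[0.001,0.01,0.025],255],
  [[0,0,-0.007],[0.001,0.015,0.04],255],
  [[0,0,-0.007],[0.001,0.015,0.05],255],
  [[0,0,-0.007],[0.001,0.015,0.054],255],
  [[0,0,-0.007],[0.001,0.015,0.056],255],
  [[0,0,-0.007],[0.001,0.015,0.057],255],
  [[0,0,-0.007],[0.001,0.015,0.057],255],
  [[0,0,-0.007],[0.001,0.015,0.057],255],
  [[0,0,-0.007],[0.001,0.015,0.057],255],
])

```text
time: 10.4
position: [0.4572, -0.0221, 0.0432]
tool_rot: [1.983, 2.436, 0.0]
ft_force: [-0.0, -0.2, -2.5]
grip_width: 0.138
```

```bash
cat > look.py <<'E'
from h import *
import sys,pickle
n=sys.argv[1]
s=ctrl.get_state();C=cal('wrist'); im=ctrl.get_image('wrist'); save(im,n+'.png'); pickle.dump((C,s),open(n+'.pkl','wb'))
print({k:np.round(s[k],4) for k in ['time','position','ft_force','torque','grip_width']});R=cv2.Rodrigues(s['tool_rot'])[0]
print(R.round(4),np.degrees(np.arctan2(R[1,0],R[0,0]))-90)
E
python3 look.py w4
```

```text
{'time': np.float64(10.4), 'position': array([ 0.4572, -0.0221,  0.0432]), 'ft_force': array([-0.0485, -0.1784, -2.5392]), 'torque': array([-0.011 , -0.0762,  0.0005]), 'grip_width': np.float64(0.1377)}
[[-2.025e-01  9.793e-01  4.000e-04]
 [ 9.793e-01  2.025e-01 -3.000e-04]
 [-3.000e-04  3.000e-04 -1.000e+00]] 11.685223779440307
```

View pics/w4.png

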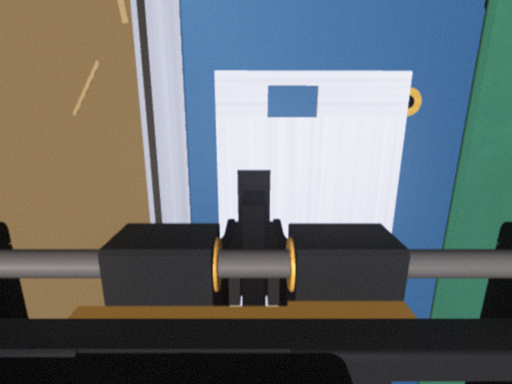

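```bash
cat > an.py <<'E'
from h import *
import pickle,sys
C,s=pickle.load(open(sys.argv[1]+'.pkl','rb'))
im=cv2.imread('pics/'+sys.argv[1]+'.png').astype(int); B,G,Rr=[im[...,i] for i in range(3)]
zp=s['position'][2]-.0202
blue=(B-Rr>40)&(B>G+15)
def fit(P,k):
    P=np.array(P); d=P-P.mean(0); v=np.linalg.svd(d)[2][0]; v=v*np.sign(v[k]); return P.mean(0),v,(d@np.array([-v[1],v[0]])).std()
ang=lambda v:np.degrees(np.arctan2(v[1],v[0]))
Q=[]
for r in range(5,225,5):
    g=np.nonzero((G-Rr>30)&(G>B)&(np.arange(512)>400))
    c=np.nonzero(((G>B+5)&(G-Rr>20))[r,425:505])[0]
    if len(c): Q.append(unproj(C,(425+c[0],r),.026)[:2])
m2,v2,e2=fit(Q,1); print('lip yaw',ang(v2)-90,e2)
wh=im.min(2)>150
L=[]
for r in range(120,215,5):
    q=np.nonzero(wh[r,205:425])[0]; L.append(unproj(C,(205+q[-1]+1,r),zp+.003)[:2])
for r in range(75,88,3):
    q=np.nonzero(wh[r,205:425])[0]; L.append(unproj(C,(205+q[-1]+1,r),zp+.003)[:2])
m3,v3,e3=fit(L,1); print('plate lead yaw',ang(v3)-90,e3)
yaw=np.radians(11.45);X=np.array([np.cos(yaw),np.sin(yaw)]);Y=np.array([-X[1],X[0]]);t=s['position'][:2]
print('lip from TCP',(m2-t)@X,'edge from TCP',(m3-t)@X)
# slot
b=np.zeros_like(blue); b[83:122,262:322]=~wh[83:122,262:322]
ys,xs=np.nonzero(b); p=unproj(C,((xs.min()+xs.max()+1)/2,(ys.min()+ys.max()+1)/2),zp+.003)[:2]; print('slot px',xs.min(),xs.max(),ys.min(),ys.max(),'from TCP',(p-t)@X,(p-t)@Y)
o=((Rr>G+30)&(Rr>B+60)); o[:,:402]=0;o[130:]=0; ys,xs=np.nonzero(o)
if len(ys):
  p=unproj(C,(xs.max()+1,(ys.min()+ys.max()+1)/2),.02)[:2]; print('insert px',xs.max(),ys.min(),ys.max(),'hole from TCP (right rim-7.5)',(p-t)@X-.0075,(p-t)@Y)
E
python3 an.py w4
```

```text
lip yaw 11.6312334123281 0.00016660837747092298
plate lead yaw 11.637996272091158 0.00019171273952710117
lip from TCP 0.11051487337534831 edge from TCP 0.07928530084470466
slot px 268 317 86 116 from TCP 0.019158785096036992 0.07296723335007148
insert px 420 88 114 hole from TCP (right rim-7.5) 0.08103031898212346 0.07331145550872865
```

step_arm([
  [[0,0,0],[0,0,0.001],255],
  [[0,0,0],[0,0,0.002],255],
  [[0,0,0],[0,0,0.003],255],
  [[0,0,0],[0,0,0.0035],255],
  [[0,0,0],[0,0,0.0035],255],
  [[0,0,0],[0,0,0.0035],255],
  [[0,0,0],[0,0,0.0035],255],
  [[0,0,0],[0,0,0.0035],255],
  [[0,0,0],[0,0,0.0035],255],
  [[0,0,0],[0,0,0.0035],255],
])

```text
time: 11.7
position: [0.457, -0.0221, 0.04]
tool_rot: [-1.984, -2.436, 0.001]
ft_force: [-3.4, -0.0, 5.1]
grip_width: 0.131
```

```bash
python3 -c "
from h import *
s=ctrl.get_state();print({k:np.round(s[k],4) for k in ['time','position','ft_force','torque','grip_width']});print(cv2.Rodrigues(s['tool_rot'])[0].round(4))"
```

```text
{'time': np.float64(11.7), 'position': array([ 0.457 , -0.0221,  0.04  ]), 'ft_force': array([-3.3557, -0.0397,  5.12  ]), 'torque': array([0.0405, 0.5394, 0.0304]), 'grip_width': np.float64(0.1307)}
[[-2.027e-01  9.792e-01 -4.000e-04]
 [ 9.792e-01  2.027e-01 -4.000e-04]
 [-3.000e-04 -5.000e-04 -1.000e+00]]
```

step_arm([
  [[0,0,0],[0,0.003,0],255],
  [[0,0,0],[0,0.007,0],255],
  [[0,0,0],[0,0.012,0],255],
  [[0,0,0],[0,0.017,0],255],
  [[0,0,0],[0,0.022,0],255],
  [[0,0,0],[0,0.027,0],255],
  [[0,0,0],[0,0.031,0],255],
  [[0,0,0],[0,0.034,0],255],
  [[0,0,0],[0,0.036,0],255],
  [[0,0,0],[0,0.036,0],255],
])

```text
time: 12.95
position: [0.4916, -0.0154, 0.04]
tool_rot: [-1.984, -2.435, 0.003]
ft_force: [-5.1, -0.8, 7.5]
grip_width: 0.134
```

```bash
python3 look.py w5; python3 - <<'E'
from h import *
im=ctrl.get_image('scene')[140:260,180:340]; save(cv2.resize(im,None,fx=4.5,fy=4.5,interpolation=cv2.INTER_CUBIC),'s5c.png')
E
```

```text
{'time': np.float64(12.95), 'position': array([ 0.4916, -0.0154,  0.04  ]), 'ft_force': array([-5.1374, -0.8481,  7.528 ]), 'torque': array([-0.2145,  0.8873,  0.0383]), 'grip_width': np.float64(0.1338)}
[[-2.022e-01  9.793e-01 -1.900e-03]
 [ 9.793e-01  2.022e-01 -1.300e-03]
 [-8.000e-04 -2.200e-03 -1.000e+00]] 11.66566475399813
```

View pics/w5.png

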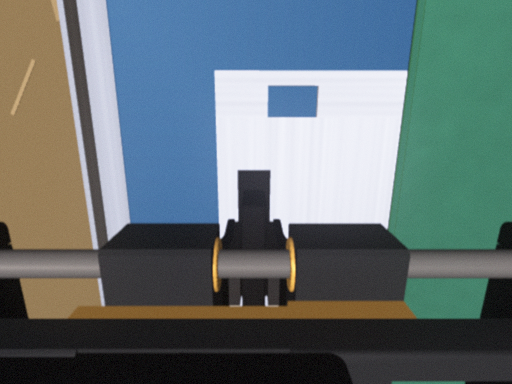

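View pics/s5c.png

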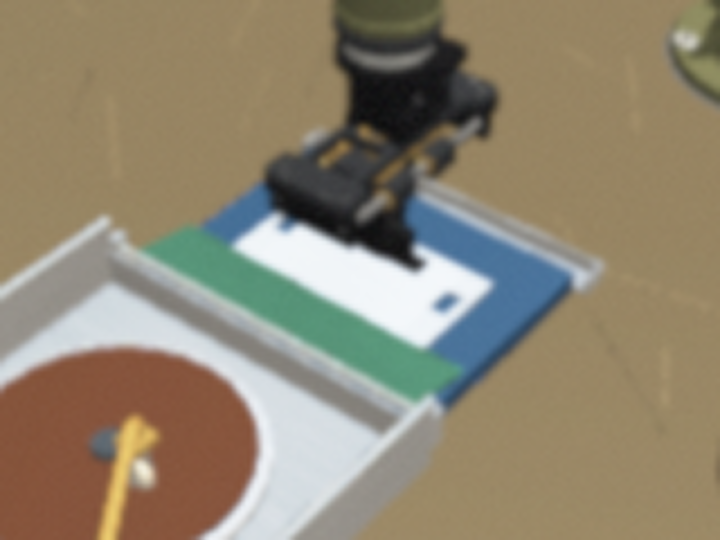

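step_arm([
  [[0,0,0],[0,0.003,0],255],
  [[0,0,0],[0,0.007,0],255],
  [[0,0,0],[0,0.011,0],255],
  [[0,0,0],[0,0.015,0],255],
  [[0,0,0],[0,0.019,0],255],
  [[0,0,0],[0,0.022,0],255],
  [[0,0,0],[0,0.024,0],255],
  [[0,0,0],[0,0.0255,0],255],
  [[0,0,0],[0,0.0255,0],255],
  [[0,0,0],[0,0.0255,0],255],
])

```text
time: 14.3
position: [0.5165, -0.0102, 0.04]
tool_rot: [-1.984, -2.435, 0.003]
ft_force: [-5.2, -2.0, 7.2]
grip_width: 0.136
```

```bash
python3 look.py w6; python3 - <<'E'
from h import *
im=ctrl.get_image('scene')[140:260,180:340]; save(cv2.resize(im,None,fx=4.5,fy=4.5,interpolation=cv2.INTER_CUBIC),'s6c.png')
im=cv2.imread('pics/w6.png')[60:225,180:460]; cv2.imwrite('pics/w6c.png',cv2.resize(im,None,fx=2.8,fy=2.8,interpolation=cv2.INTER_CUBIC))
E
```

```text
{'time': np.float64(14.3), 'position': array([ 0.5165, -0.0102,  0.04  ]), 'ft_force': array([-5.1967, -1.9597,  7.1584]), 'torque': array([-1.910e-01,  8.488e-01, -2.000e-04]), 'grip_width': np.float64(0.1361)}
[[-2.022e-01  9.794e-01 -1.900e-03]
 [ 9.794e-01  2.022e-01 -1.200e-03]
 [-8.000e-04 -2.100e-03 -1.000e+00]] 11.663287214912913
```

View pics/w6c.png

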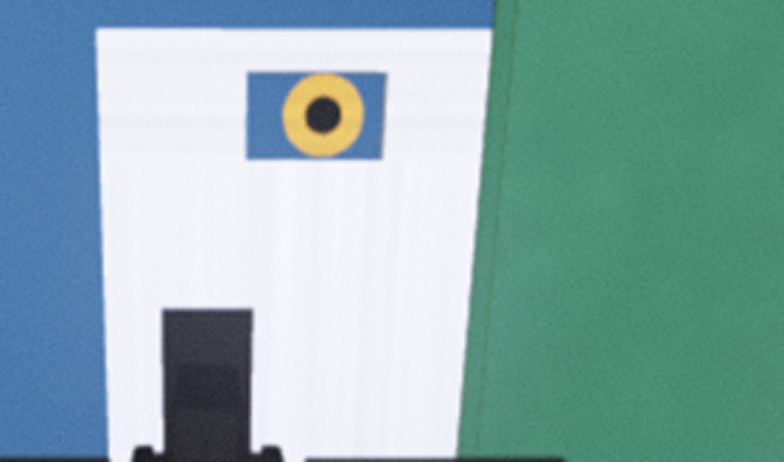

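View pics/s6c.png

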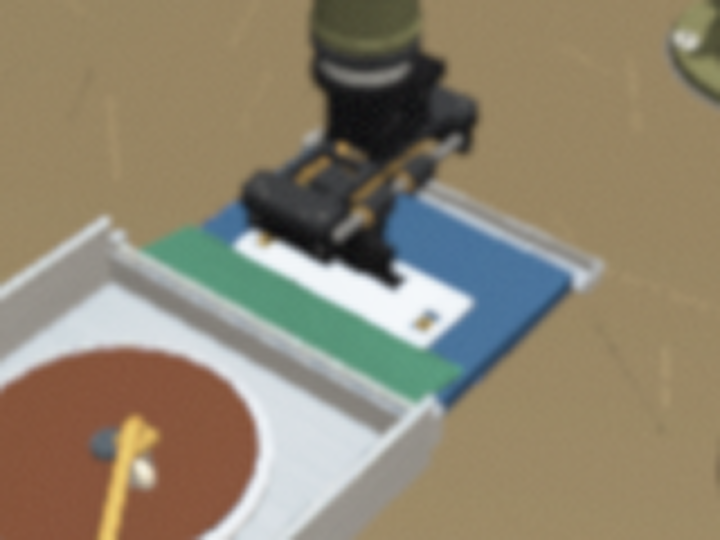

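step_arm([
  [[0,0,0],[0,0.0005,0],255],
  [[0,0,0],[0,0.001,0],255],
  [[0,0,0],[0,0.0014,0],255],
  [[0,0,0],[0,0.0014,0],255],
  [[0,0,0],[0,0.0014,0.0001],255],
  [[0,0,0],[0,0.0014,0.0001],255],
  [[0,0,0],[0,0.0014,0.0001],255],
  [[0,0,0],[0,0.0014,0.0001],255],
  [[0,0,0],[0,0.0014,0.0001],255],
  [[0,0,0],[0,0.0014,0.0001],255],
])

```text
time: 15.65
position: [0.5177, -0.0099, 0.04]
tool_rot: [-1.984, -2.435, 0.004]
ft_force: [-7.1, -0.7, 9.1]
grip_width: 0.134
```

```bash
python3 look.py w7; python3 - <<'E'
from h import *
im=cv2.imread('pics/w7.png')[60:225,180:460]; cv2.imwrite('pics/w7c.png',cv2.resize(im,None,fx=2.8,fy=2.8,interpolation=cv2.INTER_CUBIC))
E
```

```text
{'time': np.float64(15.65), 'position': array([ 0.5177, -0.0099,  0.04  ]), 'ft_force': array([-7.149 , -0.7382,  9.1039]), 'torque': array([-0.2197,  1.0871, -0.0378]), 'grip_width': np.float64(0.1343)}
[[-2.022e-01  9.793e-01 -2.400e-03]
 [ 9.794e-01  2.022e-01 -1.400e-03]
 [-9.000e-04 -2.600e-03 -1.000e+00]] 11.663210103550554
```

View pics/w7c.png

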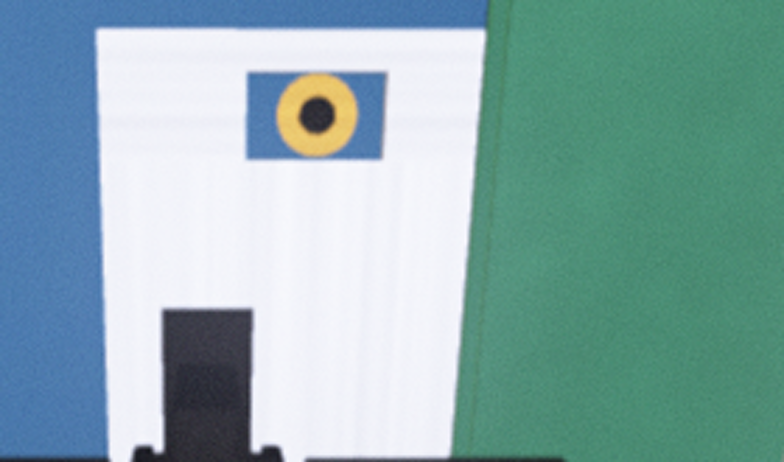

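```bash
python3 - <<'E'
from h import *
im=ctrl.get_image('top'); save(cv2.resize(im[120:280,70:430],None,fx=2.2,fy=2.2,interpolation=cv2.INTER_CUBIC),'t8.png')
im=ctrl.get_image('scene'); save(cv2.resize(im[140:260,180:340],None,fx=4.5,fy=4.5,interpolation=cv2.INTER_CUBIC),'s8.png')
for i in range(4): 
    ctrl.get_image('top'); s=ctrl.get_state(); print(s['time'],s['ft_force'].round(1) if hasattr(s['ft_force'],'round') else s['ft_force'],np.round(s['position'],4))
E
```

```text
15.85 [-6.  -1.9  8.5] [ 0.5177 -0.01    0.04  ]
15.9 [-7.  -1.2  8.6] [ 0.5177 -0.0099  0.04  ]
15.95 [-7.  -1.   9.1] [ 0.5177 -0.01    0.04  ]
16.0 [-5.6 -1.2  8.9] [ 0.5177 -0.01    0.04  ]
```

View pics/t8.png

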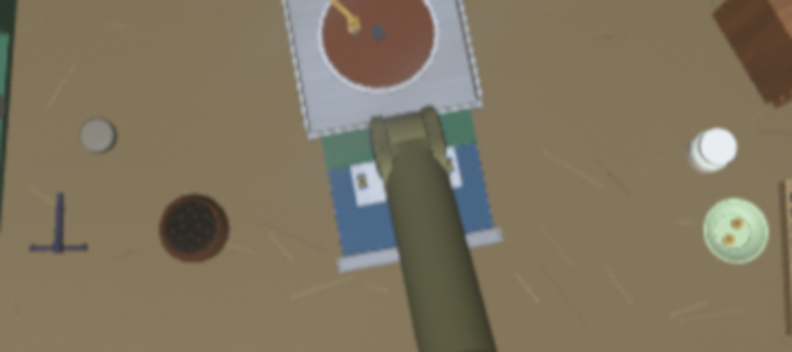

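View pics/s8.png

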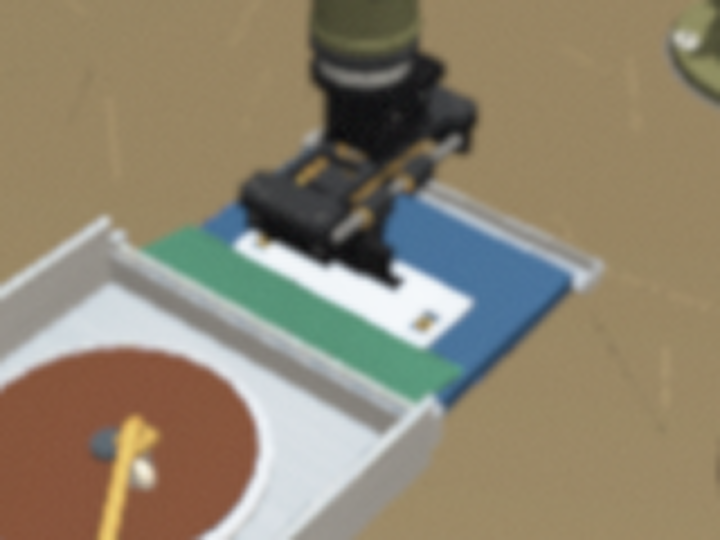

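step_arm([
  [[0,0,0],[0,0,0.0001],255],
  [[0,0,0],[0,0,0.0001],255],
  [[0,0,0],[0,0,0.0001],255],
  [[0,0,0],[0,0,0.0001],255],
  [[0,0,0],[0,0,0.0001],255],
  [[0,0,0],[0,0,0.0001],255],
  [[0,0,0],[0,0,0.0001],255],
  [[0,0,0],[0,0,0.0001],255],
  [[0,0,0],[0,0,0.0001],255],
  [[0,0,0],[0,0,0.0001],255],
])

```text
time: 17.25
position: [0.5177, -0.01, 0.04]
tool_rot: [-1.984, -2.435, 0.004]
ft_force: [-6.1, -0.6, 9.8]
grip_width: 0.129
```

```bash
python3 -c "
from bench import ctrl
print(ctrl.close_job())"
```

```text
the job is handed in; nothing more can be done
None
```

The drip plate is refitted on the drain board, and I handed the job in at about 17.3 s with the gripper still holding it and pressing down. I gripped it by the black block, turned it about 174°, and laid it flat in front of the flap. I then slid it about 61 mm under the lip with light pressure.

What the last checks showed:
- **Left slot:** the wrist camera showed the left screw hole centred in its slot to well under 1 mm.
- **Right slot:** the scene and top pictures showed the right brass insert in its slot, but only coarsely, because the gripper hid it from the wrist camera. The plate's leading edge had measured parallel to the flap lip before the slide.
- **Flap:** it looked down on its bumpers in the pictures. I did not measure its angle directly.
- **Push:** the downward push read about 9.8 N and held steady. A sideways force of 6–7 N from friction remained at the wrist.
- **Other things on the bench:** in the top picture the bowl, dish, puck, key and jar were where they had been.

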